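Try, free and hold the mason's tool chest lid

ROBOT

A 6-joint arm with a two-finger parallel gripper is mounted at the origin on the work surface. World frame = base frame: x ahead of the robot, y to its left, z up, the work surface at z = 0. Lengths are in m, angles in degrees, forces in N, time in s.
With the tool pointing down it reaches from about 0.4 to 0.825 m from the base axis. Payload 7 kg.
Tool frame: the origin (TCP) lies where the fingers leave the gripper's body, on its centre line; the fingertips stand 66 mm ahead of it and the grasp point (between the pads) lies 47 mm ahead of it; z points along the fingers, y is the direction in which the jaws open and shut (so a half turn about z gives the same grasp; the last joint's range is limited). The gripper opens to 88 mm and grips with 3 to 60 N. Pads are 19 mm wide; open, the fingers measure 130 mm over their backs; the gripper's body (78 mm by 193 mm) begins 47 mm behind the grasp point.
Start: joints at [-47.091, 20.546, 0.682, 0, -70.136, -16.507], TCP at [0.3, -0.605, 0.292] pointing down, gripper open.
Joint ranges: [-176.03, 176.03], [-82.01, 121.73], [-58.28, 71.71], [-173.87, 95.51], [-174.79, -0.11], [-173.66, 173.66]. Speed limits (degrees/s): [136.94, 136.94, 172.46, 180, 180, 180].

INTERFACE

Orientations are given as [roll, pitch, yaw] about the fixed x, y, z axes, in that order (R = Rz(yaw) Ry(pitch) Rx(roll)).
In Python, from plant import get_obs, snapshot, close_job gives the robot as it stands.
- The arm moves only by the tool play_rows, never from a script. Its argument "series" is a list of rows, each a list of 5 numbers: the opening in per cent of the stroke, from 0 (shut) to 100 (fully open), then the shift along the tool's x, y, z in m, then the turn about the tool's z in degrees. In form: [[jaw, dx, dy, dz, spin], ...]. A call has 1 to 10 rows; each row is the pose to reach, as a shift and turn from the pose commanded when the call began, along the tool's axes at that moment; what a row does not reach only later rows make up. A row lasts 1/10 s, in which the tool goes at most 50 mm and 8.59 degrees, less where a joint would pass 70% of its speed; a pose out of reach is approached as far as the arm can. A call with a gripper value outside its range is refused whole. The fingers move at their own pace and stop on an object; the grip force is fixed at half the most. Time passes only in rows, so rows that repeat a pose let the fingers close. It gives the time, the measured TCP pose, the force and the opening at its end, in the units of the state.
- get_obs(): the state, without advancing time (a new reading comes with each control period).
- snapshot(name): name is "scene" or "top" or "wrist"; returns a dict with "frame" (480x640x3 uint8, red, green, blue), "z_map" (480x640 float32, m along the optical axis (not along the pixel's ray), 0 where there is no reading), "mtx" (3x3 intrinsics, pixels), "camera_from_world" (4x4, takes a point from world to camera coordinates); the wrist camera has in their place "tool_from_camera" (4x4, takes a point from camera to tool coordinates, whose origin is the TCP and whose axes are the flange's). Camera axes: x right, y up, looking along -z (the intrinsics and any distortion apply to the point x, -y, -z); pixel columns grow to the right and rows downward; lengths in m; the calibration is good to about 2 mm. The wrist camera is an equidistant fisheye: a pixel r from the principal point sees the ray r / f radians off the axis. A picture is of the moment at which its call begins: read the wrist's pose just before it.
- close_job(): hands the job in, once; it reports no verdict.
The state is a dict: "clock": time; "joint_pos": joint angles; "qvel": joint speeds; "tau": joint torques, N m; "tool_pos": TCP position; "orientation": TCP orientation; "force": force on the tool from outside, world axes, zero at the start; "moment": the same for the moment, N m; "opening": finger opening in m.
Only numpy, scipy, OpenCV 4.12 (cv2) and the standard library are available. Lean on these libraries where they do the work, as an engineer would, in place of code of your own. Each camera call takes 0.05 s, during which the arm holds its last target.

TASK

Try the lid of the mason's wooden tool chest by tugging its handle up a little, before touching the catch lever with the red ball. If the lid is caught, let it down and flip the lever over to its other side; then lift the lid about half open (some 45 degrees) and finish while still holding it there by the handle, since it drops shut by itself. Leave the mallet, the stone offcut and the blue tin where they are.

Things in the scene. Friction and masses are not known exactly. Their poses are not given: they have to be found in the camera images.
- chest: Wooden tool chest fixed to the bench, 273 x 380 x 120 mm without its lid. Origin: centre of its underside, on the bench (front face at x = -143 mm, back at +130); x points to its back, away from the robot, y to its left, z up. The lid starts shut. Along the front runs a fixed ledge (x -143 to -97 mm) at z = 120 mm, level with the lid's underside; the catch sits on it near the left end.
- lid (a joint): Lid angle, rad: 0 shut, grows as the front edge rises, stop at 1.35. A wooden board 224 x 380 x 12 mm, 0.55 to 0.9 kg, hinged along the chest's back; falls shut by itself from any angle. If the catch holds it, it still lifts some 0.04 rad (about 7 mm at the handle), then stops hard; if free, it lifts on with 3 to 6 N at the handle.
- handle (a point): Middle of the steel bar handle on the lid: round bar 14 mm thick, 84 mm long along the chest's y, a post at each end; its centre line is 40 mm above the lid's top (chest frame, lid shut: x = -45, y = 0, z = 172 mm). It moves with the lid, on a circle about the hinge; the bar can turn between the finger pads, so the tool may stay pointing down.
- lid_hinge (a point): Middle of the lid's hinge axis, which runs along the chest's y at the top of the back wall (chest frame: x = +130, y = 0, z = 120 mm). The handle's middle is 175 mm in front of it and 52 mm above it when the lid is shut.
- knob (a point): Centre of the red ball, 20 mm in diameter, on top of the catch lever. The lever is a thin rod that pivots 10 mm above the ledge (chest frame x = -122, y = 115, z = 130 mm); the ball is 38 mm from the pivot and swings left and right (along the chest's y): at rest it is 15 mm to one side of the pivot and 45 mm above the ledge (z = 165 mm).
- catch (a joint): Lean of the catch lever, rad: +0.4 resting to the left (chest +y), -0.4 to the right, 0 upright. It flops over by its own weight: push it past upright (under 1 N) and it falls to the other side. It moves a bolt hidden under the lid: on one side the lid is held, on the other free. Which is which differs between starts and cannot be seen, only felt by tugging. Flip it with the lid shut.
- mallet: Bystander: mason's round wooden mallet standing on its head, 80 mm in diameter, 185 mm tall with its handle up, left of the chest. Origin: centre of its underside.
- offcut: Bystander: blue-grey stone offcut, 110 x 70 x 55 mm, right of the chest. Origin: centre of its underside.
- tin: Bystander: open blue tin, 72 mm in diameter, 90 mm tall, beside the chest's right front corner. Origin: centre of its underside.

How it is judged (in metres and radians):
On the way, in this order (a step that is already met when the one before it is completed fails the run):
1. the lid is tugged up by the handle with the catch lever still on the side where it stood (value of joint lid above 0.015 rad and contact force between the fingers and lid above 0.5 N and distance of knob from where it was at the start of the episode below 0.008 m), for 0.1 s.
2. the lid comes free of its catch and is lifted past 17 degrees (value of joint lid above 0.3 rad), for 0.1 s.
At the end, for the whole second after the job is handed in: The lid is held still between 32 and 60 degrees open by the fingers on it (more than 0.5 N, lid slower than 0.1 rad/s), with nothing else propping it; mallet, offcut and tin are within 30 mm of where they stood (value of joint lid between 0.55 and 1.05 rad and velocity of joint lid between -0.1 and 0.1 rad/s and contact force between the fingers and lid above 0.5 N and contact force between lid and mallet below 0.1 N and contact force between lid and offcut below 0.1 N and contact force between lid and tin below 0.1 N and distance of each of mallet, offcut, tin from where it was at the start of the episode below 0.03 m); the arm keeps its last pose, push and grip.
It fails at once if mallet, stone offcut or tin shifted by more than 30 mm (distance of any of mallet, offcut, tin from where it was at the start of the episode above 0.03 m).
It also fails if it takes over 56 s, if anything falls off the work surface, if the arm or the gripper's body presses on something with over 40 N, if the wrist force passes 120 N, or if a joint passes its speed limit or range.

## Working session

There is one attempt and no reset: what is moved stays moved. The work goes in short steps, Python scripts to look and compute and a tool call to move; the robot and the scene stay as the last step left them, time stands still between calls to the robot, and variables do not carry over. Pictures are saved under pics/ and viewed, and the job is handed in when it is done.

Besides the shell and the picture viewer there is one more tool, called after ">>>" in YAML: its name, and indented under it one key for each argument. play_rows: Moves the arm, as the interface text tells. Its arguments: {"type":"object","properties":{"series":{"type":"array"}},"required":["series"]}

```bash
ls; mkdir -p pics
python3 - <<'E'
from plant import get_obs, snapshot
import cv2,numpy as np
o=get_obs()
for k,v in o.items(): print(k,np.round(v,4))
for n in("scene","top"):
    s=snapshot(n); cv2.imwrite(f"pics/{n}0.png",s["frame"][...,::-1]); np.savez(f"pics/{n}0.npz",**s)
    print(n,s["mtx"],s["camera_from_world"].round(4))
E
```

```text
pics
clock 0.0
joint_pos [-4.70909e+01  2.05907e+01  6.35500e-01 -2.02000e-02 -7.01363e+01
 -1.65071e+01]
qvel [ 0.0687 -0.007   0.0504 -0.0102  0.0219  0.0448]
tau [-4.00000e-04 -5.82718e+01  2.93047e+01  6.99680e+00  6.80000e-03
 -1.00000e-04]
tool_pos [ 0.3    -0.6043  0.2912]
orientation [ 1.799068e+02 -7.800000e-03 -1.536049e+02]
force [ 0.4538 -0.4075 -0.5323]
moment [-0.0125 -0.0254 -0.0211]
opening 0.0874
scene [[557.73879311   0.         318.9931751 ]
 [  0.         557.73879311 235.80549459]
 [  0.           0.           1.        ]] [[ 0.235   0.9719 -0.0095 -0.1756]
 [-0.8603  0.2126  0.4634  0.4874]
 [ 0.4524 -0.1007  0.8861 -1.5176]
 [ 0.      0.      0.      1.    ]]
top [[494.1297962    0.         309.12652709]
 [  0.         494.1297962  230.53419494]
 [  0.           0.           1.        ]] [[-0.0237 -0.9991 -0.0359  0.079 ]
 [ 0.9985 -0.0255  0.0492 -0.6079]
 [-0.05   -0.0347  0.9981 -1.0975]
 [ 0.      0.      0.      1.    ]]
```

View pics/scene0.png

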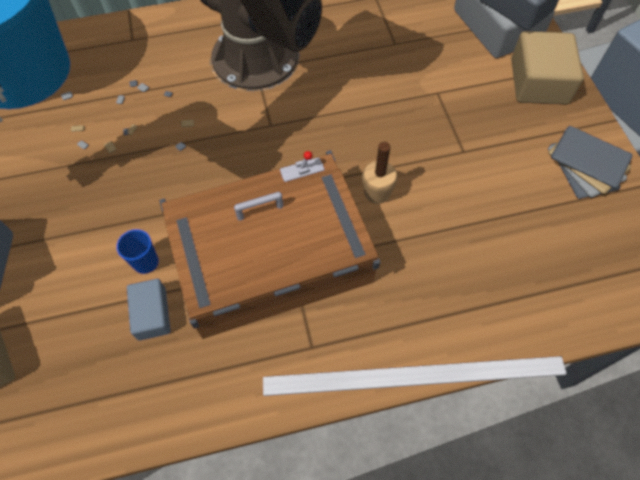

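View pics/top0.png

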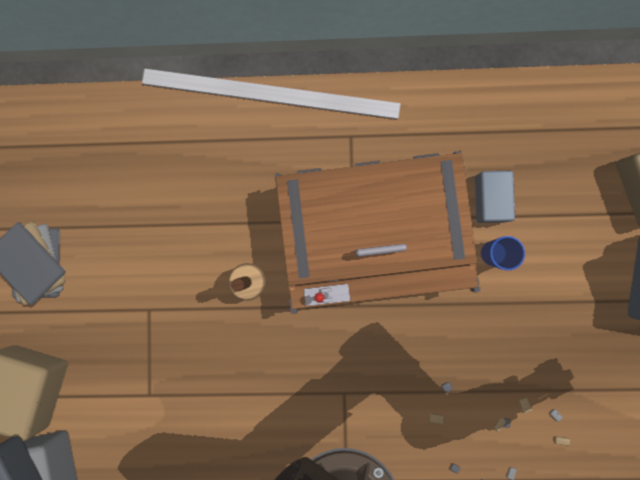

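The scene view looks back toward the robot: knob at (308,155), handle about (259,203), tin (137,250), offcut (148,308), mallet (380,175). In the top view the knob is at (319,297), the handle runs from (358,251) to (406,247), the tin is at (507,253) and the mallet at (246,282).

```bash
cat > h.py <<'E'
import numpy as np,cv2
def load(n): return dict(np.load(f"pics/{n}.npz"))
def ray(s,uv):
    M=s["camera_from_world"];K=s["mtx"];R=M[:3,:3];t=M[:3,3]
    d=np.array([(uv[0]-K[0,2])/K[0,0],-(uv[1]-K[1,2])/K[1,1],-1.])
    return -R.T@t, R.T@d   # origin, dir with unit depth
def tri(s1,p1,s2,p2):
    o1,d1=ray(s1,p1);o2,d2=ray(s2,p2)
    A=np.stack([d1,-d2],1);x=np.linalg.lstsq(A,o2-o1,rcond=None)[0]
    a=o1+d1*x[0];b=o2+d2*x[1]
    return (a+b)/2,np.linalg.norm(a-b)
def plane(s,p,z):
    o,d=ray(s,p);return o+d*(z-o[2])/d[2]
def cloud(s):
    K=s["mtx"];M=s["camera_from_world"];z=s["z_map"]
    v,u=np.mgrid[:480,:640]
    P=np.stack([(u-K[0,2])/K[0,0]*z,-(v-K[1,2])/K[1,1]*z,-z],-1)
    return (P-M[:3,3])@M[:3,:3]
def blobs(mask,amin=8):
    n,l,st,c=cv2.connectedComponentsWithStats(mask.astype(np.uint8))
    return l,[(i,st[i],c[i]) for i in range(1,n) if st[i,4]>=amin]
E
python3 - <<'E'
from h import *
S=load("scene0");T=load("top0")
cen={}
for n,s in(("scene",S),("top",T)):
    f=s["frame"].astype(int);r,g,b=f[...,0],f[...,1],f[...,2]
    C=cloud(s)
    red=(r>130)&(g<80)&(b<80)
    for i,st,c in blobs(red)[1]: print(n,"red",st,c.round(1))
    mx=f.max(-1);mn=f.min(-1)
    gray=(mx-mn<35)&(mx>110)
    box=np.zeros_like(gray)
    if n=="scene": box[185:225,225:295]=1
    else: box[235:262,350:412]=1
    l,B=blobs(gray&box,20)
    for i,st,c in B:
        m=l==i;print(n,"bar",st,c.round(1),"rect",cv2.minAreaRect(np.argwhere(m)[:,::-1].astype(np.float32)))
        z=C[m];print("  cloud median",np.median(z,0).round(4),z[:,2].min().round(3),z[:,2].max().round(3))
    hs=cv2.cvtColor(s["frame"],cv2.COLOR_RGB2HSV)
    for i,st,c in blobs((b>r+60),60)[1]:print(n,"blue",st,c.round(1))
# crops
for n,s,(x,y,w,h) in(("scene",S,(220,140,160,100)),("top",T,(270,150,220,165))):
    cv2.imwrite(f"pics/{n}0c.png",cv2.resize(s["frame"][y:y+h,x:x+w,::-1],None,fx=3.6 if n=="top" else 5,fy=3.6 if n=="top" else 5,interpolation=cv2.INTER_CUBIC))
E
```

```text
scene red [303 151  10   9  62] [307.6 154.8]
scene bar [234 192  48  28 355] [256.5 201.6] rect ((256.80426025390625, 201.36526489257812), (14.675468444824219, 49.69295120239258), 62.3005256652832)
  cloud median [ 0.5625 -0.0808  0.1762] 0.129 1.117
scene blue [   0    0   69  108 5955] [28.9 52.2]
scene blue [ 117  230   39   42 1104] [136.3 249.4]
top red [315 293   9   9  63] [319.  297.1]
top bar [357 244  50  12 342] [381.5 249.4] rect ((381.4816589355469, 249.3353729248047), (7.178050518035889, 49.473331451416016), 83.6598129272461)
  cloud median [ 0.5619 -0.0797  0.1778] 0.132 0.184
top blue [490 236  35  34 284] [502.5 252.1]
```

```bash
echo
```

```text
(no output)
```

View pics/scene0c.png

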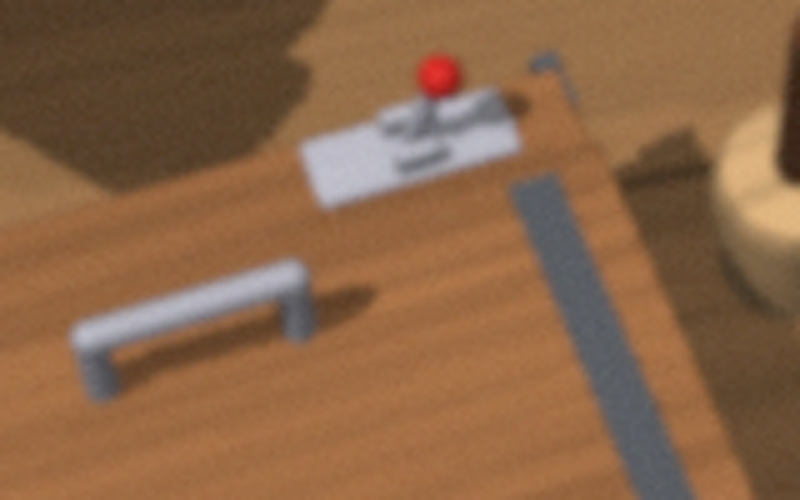

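View pics/top0c.png

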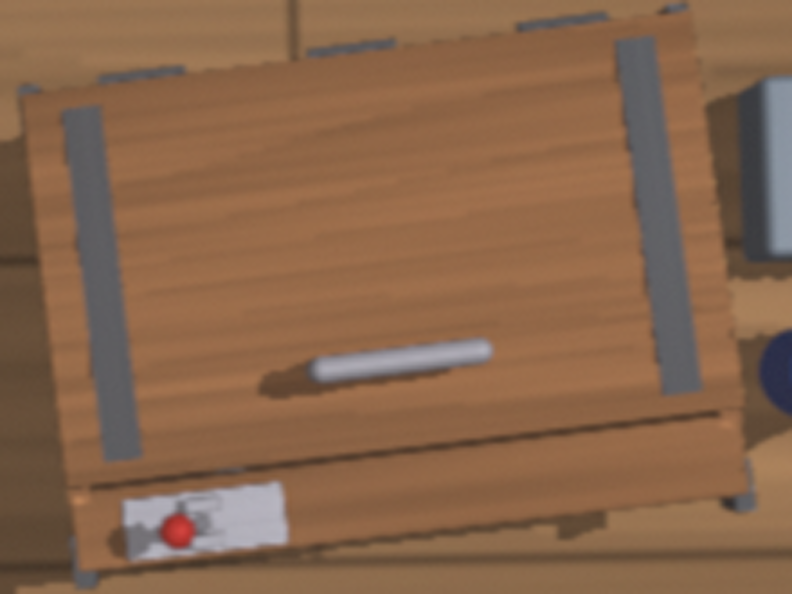

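Run:
```python
from h import *
S=load("scene0");T=load("top0")
k,e=tri(S,(307.6,154.8),T,(319,297.1));print("knob",k.round(4),e.round(4))
L,e1=tri(S,(280,194.4),T,(358.3,253.1));R,e2=tri(S,(236,207.6),T,(405,247.2))
print("bar L",L.round(4),e1.round(4),"R",R.round(4),e2.round(4),"len",np.linalg.norm(L-R))
H=(L+R)/2;d=L-R;print("mid",H.round(4),"yaw",np.degrees(np.arctan2(-d[0],d[1])))
# lid corners (top crop), z=.132
cr=lambda x,y:(x/3.6+270,y/3.6+150)
BL,BR,FL,FR=[plane(T,cr(*p),.132) for p in((22,95),(688,12),(66,487),(738,412))]
for p in(BL,BR,FL,FR):print(p.round(4))
for a,b in((BL,BR),(FL,FR)):
    d=a-b;print("edge yaw",np.degrees(np.arctan2(-d[0],d[1])),np.linalg.norm(d))
for a,b in((BL,FL),(BR,FR)):
    d=a-b;print("side yaw",np.degrees(np.arctan2(d[1],d[0])),np.linalg.norm(d))
cx=(BL+BR+FL+FR)/4;print("lid centre",cx.round(4))
yaw=np.radians(5.5)
for yd in(5,6,7,8):
    y=np.radians(yd);Rm=np.array([[np.cos(y),-np.sin(y)],[np.sin(y),np.cos(y)]])
    o=H[:2]-Rm@[-.045,0];print(yd,"origin by handle",o.round(4),"by lid",(cx[:2]-Rm@[.018,0]).round(4),"knob in chest",(Rm.T@(k[:2]-o)).round(4))
C=cloud(T)
for n,(u,v) in dict(lid=(381,200),ledge=(420,283),bench=(200,200)).items():print(n,C[v-2:v+3,u-2:u+3].reshape(-1,3).mean(0).round(4))
print("mallet",plane(T,(246,282),.05).round(3),"top handle",C[270:295,230:262,2].max(),"tin",plane(T,(507,253),.09).round(3))
m=(C[...,2]>.14)&(C[...,2]<.4);m[:,:230]=0
l,B=blobs(m,5)
for i,st,c in B: print(st,C[l==i].mean(0).round(3),C[l==i][:,2].max().round(3))
```

```text
knob [0.473  0.0431 0.1693] 0.0009
bar L [ 0.5562 -0.0336  0.1736] 0.0032 R [ 0.5653 -0.1234  0.1738] 0.0026 len 0.09033916388385421
mid [ 0.5607 -0.0785  0.1737] yaw 5.787026062620146
[0.7159 0.1246 0.132 ]
[ 0.7516 -0.2498  0.132 ]
[0.4947 0.1044 0.132 ]
[ 0.5279 -0.2685  0.132 ]
edge yaw 5.44733018222604 0.3760389806983413
edge yaw 5.093073625802465 0.37436851138519095
side yaw 5.203152685119165 0.22212171473342907
side yaw 4.777419690398501 0.22444972383448158
lid centre [ 0.6225 -0.0723  0.132 ]
5 origin by handle [ 0.6055 -0.0746] by lid [ 0.6046 -0.0739] knob in chest [-0.1218  0.1288]
6 origin by handle [ 0.6055 -0.0738] by lid [ 0.6046 -0.0742] knob in chest [-0.1196  0.1301]
7 origin by handle [ 0.6054 -0.073 ] by lid [ 0.6046 -0.0745] knob in chest [-0.1173  0.1314]
8 origin by handle [ 0.6053 -0.0722] by lid [ 0.6047 -0.0748] knob in chest [-0.115   0.1326]
lid [ 0.6617 -0.0864  0.1319]
ledge [ 0.4928 -0.1608  0.1201]
bench [ 6.876e-01  3.154e-01 -1.000e-04]
mallet [0.499 0.203 0.05 ] top handle 1.1281677304625757 tin [ 0.549 -0.347  0.09 ]
[355 244  52  12 367] [ 0.561 -0.079  0.177] 0.184
[231 277  17  15 185] [0.502 0.195 0.179] 0.188
[315 292  12  11  89] [0.473 0.041 0.169] 0.178
[275 457  64  23 856] [0.177 0.075 0.244] 0.381
```

```bash
cat >> h.py <<'E'
from scipy.spatial.transform import Rotation as Ro
def delta(o,tgt,yaw=None):
    # tool-frame shift to world TCP target, spin about tool z
    R=Ro.from_euler("xyz",o["orientation"],degrees=True).as_matrix()
    d=R.T@(np.array(tgt)-o["tool_pos"])
    sp=0 if yaw is None else -((yaw-o["orientation"][2]+180)%360-180)
    return d.round(4),round(sp,2)
E
python3 -c "
from h import *;from plant import get_obs
o=get_obs();print(delta(o,[.5605,-.0785,.292],-84.8))"
```

```text
(array([-4.671e-01,  3.552e-01, -2.000e-04]), np.float64(-68.8))
```

>>> play_rows:
  series:
    - [100,-0.012,0.009,0,-2]
    - [100,-0.035,0.027,0,-6]
    - [100,-0.07,0.053,0,-12]
    - [100,-0.105,0.08,0,-19]
    - [100,-0.14,0.106,0,-26]
    - [100,-0.175,0.133,0,-33]
    - [100,-0.21,0.16,0,-40]
    - [100,-0.245,0.187,0,-47]
    - [100,-0.28,0.213,0,-54]
    - [100,-0.315,0.24,0,-60]

```text
clock: 1.1
tool_pos: [0.4758, -0.2472, 0.2922]
orientation: [-180.0, 0.0, -93.2]
force: [1.2, -0.3, 0.2]
opening: 0.0878
```

```bash
python3 -c "
from h import *;from plant import get_obs
o=get_obs();print(o['clock'],o['tool_pos'],o['orientation'],o['force']);print(delta(o,[.5605,-.0785,.292],-84.8))"
```

```text
1.1 [ 0.47578355 -0.24723774  0.29220824] [-1.79983431e+02  8.59286780e-03 -9.32301051e+01] [ 1.19820166 -0.281418    0.19859988]
(array([-0.1732, -0.0751,  0.0003]), np.float64(-8.43))
```

>>> play_rows:
  series:
    - [100,-0.034,-0.015,0,-2]
    - [100,-0.07,-0.03,0,-4]
    - [100,-0.105,-0.045,0,-6]
    - [100,-0.135,-0.059,0,-7]
    - [100,-0.16,-0.069,0,-8]
    - [100,-0.173,-0.075,0,-8.6]
    - [100,-0.173,-0.075,0,-8.6]

```text
clock: 1.8
tool_pos: [0.5616, -0.0799, 0.2918]
orientation: [180.0, 0.0, -84.8]
force: [-0.3, -0.5, -0.6]
opening: 0.0878
```

Run:
```python
from h import *;from plant import get_obs,snapshot
o=get_obs();print(o['clock'],o['tool_pos'],o['orientation'],o['force'])
s=snapshot("wrist");np.savez("pics/w1.npz",**s,p=o["tool_pos"],r=o["orientation"]);cv2.imwrite("pics/w1.png",s["frame"][...,::-1])
print(s["mtx"],s["tool_from_camera"])
```

```text
1.8 [ 0.56157942 -0.07991715  0.29182923] [ 1.79975065e+02  6.12579856e-03 -8.48235103e+01] [-0.26109085 -0.48966724 -0.5685433 ]
[[371.64829954   0.         327.87854455]
 [  0.         371.64829954 240.84454847]
 [  0.           0.           1.        ]] [[ 4.79391289e-04  9.63316729e-01  2.68366634e-01  7.17205013e-02]
 [ 9.99999871e-01 -4.16719517e-04 -2.90491946e-04  1.05235155e-03]
 [-1.68002137e-04  2.68366739e-01 -9.63316804e-01 -9.13918835e-02]
 [ 0.00000000e+00  0.00000000e+00  0.00000000e+00  1.00000000e+00]]
```

View pics/w1.png

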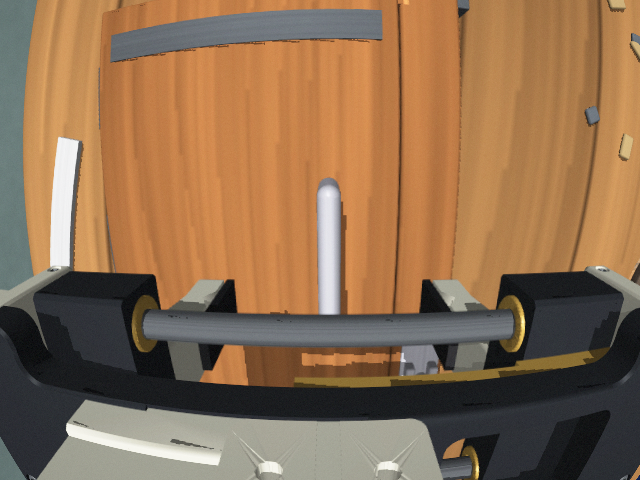

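Wrist view: the bar lies at column 328, rows 180–315, running straight along the image. It is centred between the fingers (columns 235 and 422), so I can descend straight down.

>>> play_rows:
  series:
    - [100,0,-0.001,0.01,0]
    - [100,0,-0.001,0.028,0]
    - [100,0,-0.001,0.046,0]
    - [100,0,-0.001,0.06,0]
    - [100,0,-0.001,0.069,0]
    - [100,0,-0.001,0.073,0]
    - [100,0,-0.001,0.073,0]
    - [100,0,-0.001,0.073,0]

```text
clock: 2.65
tool_pos: [0.5625, -0.0817, 0.2197]
orientation: [-180.0, -0.0, -85.0]
force: [0.7, 0.2, 0.7]
opening: 0.0879
```

>>> play_rows:
  series:
    - [0,0,0,0,0]
    - [0,0,0,0,0]
    - [0,0,0,0,0]
    - [0,0,0,0,0]
    - [0,0,0,0,0]
    - [0,0,0,0,0]
    - [0,0,0,0,0]
    - [0,0,0,0,0]

```text
clock: 3.45
tool_pos: [0.5622, -0.0815, 0.2191]
orientation: [180.0, -0.0, -85.0]
force: [0.5, -0.4, 0.2]
opening: 0.029
```

>>> play_rows:
  series:
    - [0,0,0,0,0]
    - [0,0,0,0,0]
    - [0,0,0,0,0]
    - [0,0,0,0,0]
    - [0,0,0,0,0]

```text
clock: 3.95
tool_pos: [0.5614, -0.0816, 0.219]
orientation: [179.9, 0.0, -85.0]
force: [-5.8, 0.6, 3.6]
opening: 0.0129
```

Gripped: the opening stopped at 13 mm on the 14 mm bar. Now a gentle tug.

>>> play_rows:
  series:
    - [0,0,0,-0.001,0]
    - [0,0,0,-0.002,0]
    - [0,0,0,-0.003,0]
    - [0,0,0,-0.004,0]
    - [0,0,0,-0.005,0]
    - [0,0,0,-0.005,0]
    - [0,0,0,-0.005,0]
    - [0,0,0,-0.005,0]

```text
clock: 4.75
tool_pos: [0.5628, -0.0814, 0.2243]
orientation: [-179.9, -0.0, -85.0]
force: [4.5, -1.9, -7.2]
opening: 0.0133
```

>>> play_rows:
  series:
    - [0,0,0,-0.001,0]
    - [0,0,0,-0.002,0]
    - [0,0,0,-0.003,0]
    - [0,0,0,-0.004,0]
    - [0,0,0,-0.004,0]
    - [0,0,0,-0.004,0]

```text
clock: 5.35
tool_pos: [0.5641, -0.0813, 0.2288]
orientation: [-179.8, -0.0, -85.0]
force: [8.5, -1.4, -9.8]
opening: 0.0128
```

>>> play_rows:
  series:
    - [0,0,-0.001,-0.001,0]
    - [0,0,-0.002,-0.002,0]
    - [0,0,-0.003,-0.003,0]
    - [0,0,-0.003,-0.003,0]
    - [0,0,-0.003,-0.003,0]

```text
clock: 5.85
tool_pos: [0.5651, -0.0812, 0.2311]
orientation: [180.0, 0.0, -85.0]
force: [2.0, -0.9, -7.9]
opening: 0.0133
```

Run:
```python
from h import *;from plant import get_obs,snapshot
o=get_obs();print(o['clock'],o['tool_pos'],o['orientation'],o['force'])
s=snapshot("wrist");np.savez("pics/w2.npz",**s,p=o["tool_pos"],r=o["orientation"]);cv2.imwrite("pics/w2.png",s["frame"][...,::-1])
s=snapshot("top");np.savez("pics/top2.npz",**s)
cv2.imwrite("pics/top2.png",s["frame"][...,::-1])
C=cloud(s);C0=cloud(load("top0"))
for u,v in((310,260),(312,240),(330,250),(440,255),(450,220),(455,190)): print((u,v),C[v-2:v+3,u-2:u+3,2].mean().round(4),C0[v-2:v+3,u-2:u+3,2].mean().round(4))
f=s["frame"].astype(int);r,g,b=f[...,0],f[...,1],f[...,2]
for i,st,c in blobs((r>130)&(g<80)&(b<80))[1]: print("red",st,c)
```

```text
5.85 [ 0.56511592 -0.08124364  0.23111565] [ 1.79989987e+02  4.51531391e-03 -8.50024395e+01] [ 1.95615383 -0.89001007 -7.86667339]
(310, 260) 0.6104 0.1326
(312, 240) 0.5781 0.1321
(330, 250) 0.5877 0.1719
(440, 255) 0.6079 0.131
(450, 220) 0.6072 0.1338
(455, 190) 0.1385 0.1735
```

View pics/top2.png

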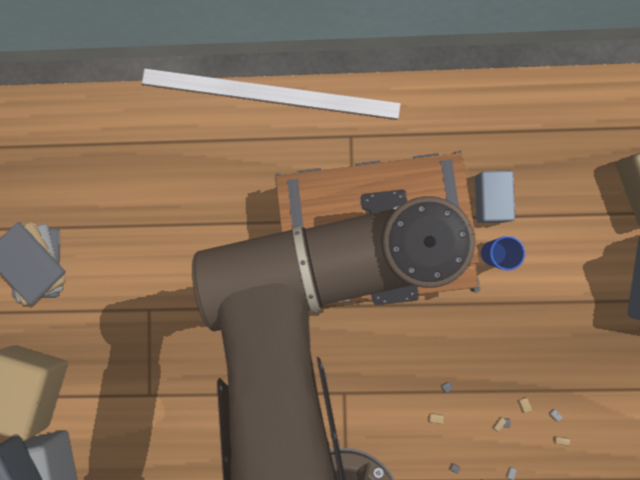

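The top view is mostly covered by the arm, so I'll measure the lid angle from the wrist view and the depth on the uncovered lid.

Run:
```python
from h import *
s=load("top2");C=cloud(s);C0=cloud(load("top0"))
o=np.array([.605,-.074]);y=np.radians(5.2);Rm=np.array([[np.cos(y),-np.sin(y)],[np.sin(y),np.cos(y)]])
S=load("scene0")
for nm,c in(("before",C0),("now",C)):
    P=c.reshape(-1,3);L=(P[:,:2]-o)@Rm
    m=(np.abs(L[:,1])<.185)&(L[:,0]>-.09)&(L[:,0]<.12)&(P[:,2]>.12)&(P[:,2]<.128+.03)&~((np.abs(L[:,1])<.06)&(L[:,0]<.0))
    if nm=="before": print(np.polyfit(L[m,0],P[m,2],1),m.sum())
    else:
        p=np.polyfit(L[m,0],P[m,2],1);r=np.abs(np.polyval(p,L[m,0])-P[m,2])<.003
        p=np.polyfit(L[m,0][r],P[m,2][r],1);print(p,m.sum(),r.sum(), L[m,0][r].min())
```

```text
[3.57626322e-05 1.32053855e-01] 16471
[-0.06629384  0.14086948] 7245 6462 -0.08959496942896611
```

View pics/w2.png

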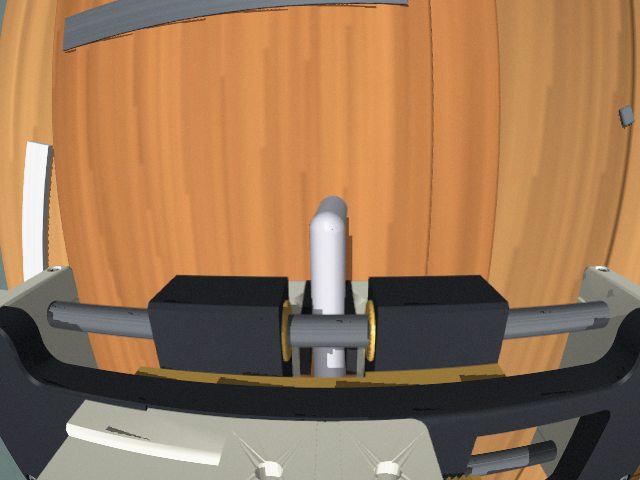

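The fitted lid slope is 0.066 rad, beyond the 0.04 rad catch limit, with only about 8 N on the tool. That means the lid is free on this side. I'll carry on along the arc and watch the force.

Run:
```python
import numpy as np
f=lambda t:np.array([-175*np.cos(t)+52*np.sin(t),175*np.sin(t)+52*np.cos(t)])
a=f(.068)
for t in np.r_[.1:.82:.04]:
    d=f(t)-a;print(round(t,2),"dy %.4f dz %.4f"%(-d[0]/1e3,-d[1]/1e3))
```

```text
0.1 dy -0.0021 dz -0.0054
0.14 dy -0.0050 dz -0.0121
0.18 dy -0.0082 dz -0.0187
0.22 dy -0.0116 dz -0.0252
0.26 dy -0.0153 dz -0.0315
0.3 dy -0.0192 dz -0.0376
0.34 dy -0.0234 dz -0.0436
0.38 dy -0.0278 dz -0.0494
0.42 dy -0.0325 dz -0.0551
0.46 dy -0.0373 dz -0.0605
0.5 dy -0.0424 dz -0.0658
0.54 dy -0.0477 dz -0.0708
0.58 dy -0.0532 dz -0.0756
0.62 dy -0.0588 dz -0.0802
0.66 dy -0.0647 dz -0.0846
0.7 dy -0.0707 dz -0.0887
0.74 dy -0.0769 dz -0.0926
0.78 dy -0.0832 dz -0.0963
```

>>> play_rows:
  series:
    - [0,0,-0.001,-0.0027,0]
    - [0,0,-0.0021,-0.0054,0]
    - [0,0,-0.0035,-0.0088,0]
    - [0,0,-0.005,-0.0121,0]
    - [0,0,-0.005,-0.0121,0]
    - [0,0,-0.005,-0.0121,0]

```text
clock: 6.55
tool_pos: [0.57, -0.0808, 0.2433]
orientation: [180.0, 0.0, -85.0]
force: [1.1, -0.4, -5.9]
opening: 0.0128
```

Force is steady at 6 N, so the lid is free.

>>> play_rows:
  series:
    - [0,0,-0.0015,-0.0033,0]
    - [0,0,-0.0032,-0.0066,0]
    - [0,0,-0.0066,-0.0131,0]
    - [0,0,-0.0103,-0.0194,0]
    - [0,0,-0.0142,-0.0255,0]
    - [0,0,-0.0184,-0.0315,0]
    - [0,0,-0.0228,-0.0373,0]
    - [0,0,-0.0275,-0.043,0]
    - [0,0,-0.0323,-0.0484,0]
    - [0,0,-0.0323,-0.0484,0]

```text
clock: 7.55
tool_pos: [0.6016, -0.0778, 0.2932]
orientation: [179.9, 0.0, -85.0]
force: [-10.6, 3.1, 2.1]
opening: 0.0133
```

>>> play_rows:
  series:
    - [0,0,-0.002,-0.003,0]
    - [0,0,-0.0044,-0.0062,0]
    - [0,0,-0.0094,-0.0113,0]
    - [0,0,-0.0149,-0.0161,0]
    - [0,0,-0.0205,-0.0207,0]
    - [0,0,-0.0264,-0.025,0]
    - [0,0,-0.0324,-0.0292,0]
    - [0,0,-0.0386,-0.0331,0]
    - [0,0,-0.0386,-0.0331,0]
    - [0,0,-0.0386,-0.0331,0]

```text
clock: 8.55
tool_pos: [0.6402, -0.0741, 0.3272]
orientation: [-180.0, 0.0, -85.0]
force: [-10.0, 5.3, 6.2]
opening: 0.0128
```

Run:
```python
from h import *;from plant import get_obs,snapshot
o=get_obs();print(o['clock'],o['tool_pos'],o['orientation'],o['force'],o['qvel'].round(3) if hasattr(o['qvel'],'round') else o['qvel'])
for n in("scene","top","wrist"):
    s=snapshot(n);np.savez(f"pics/{n}3.npz",**s);cv2.imwrite(f"pics/{n}3.png",s["frame"][...,::-1])
or_=np.array([.605,-.074]);y=np.radians(5.2);Rm=np.array([[np.cos(y),-np.sin(y)],[np.sin(y),np.cos(y)]])
h=(np.array(o["tool_pos"][:2])-or_)@Rm;hz=o["tool_pos"][2]-.047
v=np.array([h[0]-.13,hz-.12]);print("handle chest",h,hz,"radius",np.linalg.norm(v),"ang",np.arctan2(v[1],-v[0])-np.arctan2(52,175))
for n in("scene","top"):
    P=cloud(load(n+"3")).reshape(-1,3);L=(P[:,:2]-or_)@Rm
    m=(L[:,1]<.185)&(L[:,1]>-.185)&(np.abs(L[:,1])>.11)&(L[:,0]>-.05)&(L[:,0]<.11)&(P[:,2]>.14)&(P[:,2]<.33)
    if m.sum()>50:
        A=L[m];z=P[m,2];p=np.polyfit(A[:,0],z,1)
        for _ in range(5):
            r=np.abs(np.polyval(p,A[:,0])-z)<.008;p=np.polyfit(A[r,0],z[r],1)
        print(n,m.sum(),r.sum(),"lid angle",np.arctan(-p[0]))
    f=load(n+"3")["frame"].astype(int);f0=load(n+"0")["frame"].astype(int)
    for q in(f0,f):
        for i,st,c in blobs(q[...,2]>q[...,0]+60,60)[1]:print(n,"blue",st,c.round(1))
```

```text
8.55 [ 0.64023907 -0.07408412  0.32721808] [-1.79994355e+02  3.00552231e-02 -8.49639745e+01] [-9.97329125  5.29796765  6.22693864] [-0.063 -0.129 -0.284 -0.102  0.121 -0.023]
handle chest [ 0.03508642 -0.00327758] 0.2802180812743029 radius 0.1862214328383502 ang 0.7471484820803764
scene 8164 8111 lid angle 0.7284761750342476
scene blue [   0    0   69  108 5955] [28.9 52.2]
scene blue [ 117  230   39   42 1104] [136.3 249.4]
scene blue [   0    0   69  108 6136] [28.9 52.6]
scene blue [ 117  230   40   43 1171] [137. 250.]
top 1777 1582 lid angle 0.6840752093618486
top blue [490 236  35  34 284] [502.5 252.1]
top blue [490 236  35  34 444] [502.2 252.6]
```

View pics/scene3.png

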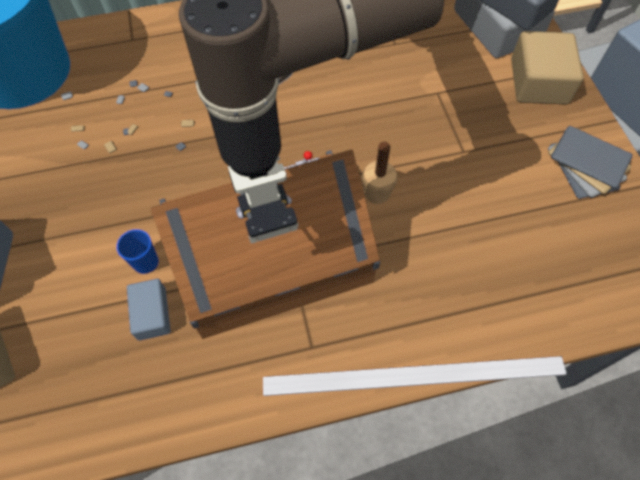

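View pics/wrist3.png

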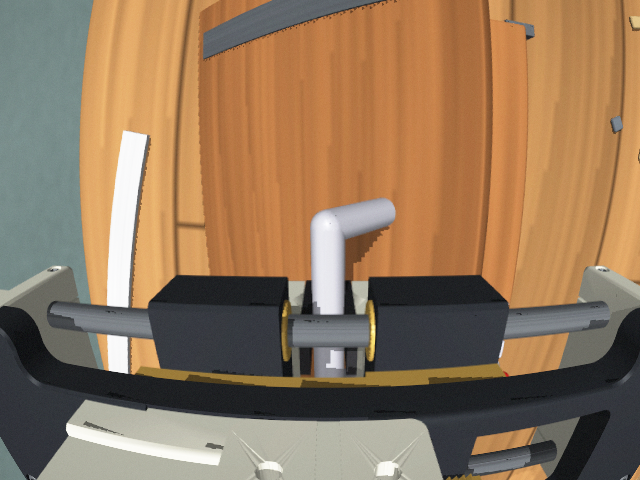

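Scene view: the lid is open, with the gripper on the bar at (265,200). The knob at (308,155), tin (137,250), offcut (148,308) and mallet (380,175) are where they started. The wrist view shows the bar between the pads at column 328. I'll hold briefly to confirm it is steady.

>>> play_rows:
  series:
    - [0,0,0,0,0]
    - [0,0,0,0,0]
    - [0,0,0,0,0]
    - [0,0,0,0,0]
    - [0,0,0,0,0]
    - [0,0,0,0,0]
    - [0,0,0,0,0]
    - [0,0,0,0,0]

```text
clock: 9.5
tool_pos: [0.6401, -0.0741, 0.3271]
orientation: [-180.0, 0.0, -85.0]
force: [-10.2, 6.2, 6.1]
opening: 0.0131
```

Run:
```python
from h import *;from plant import get_obs,snapshot,close_job
o=get_obs();print(o['clock'],o['tool_pos'],o['force'],o['opening'])
s=snapshot("scene");or_=np.array([.605,-.074]);y=np.radians(5.2);Rm=np.array([[np.cos(y),-np.sin(y)],[np.sin(y),np.cos(y)]])
P=cloud(s).reshape(-1,3);L=(P[:,:2]-or_)@Rm
m=(np.abs(L[:,1])<.185)&(np.abs(L[:,1])>.11)&(L[:,0]>-.05)&(L[:,0]<.11)&(P[:,2]>.14)&(P[:,2]<.33)
a=np.arctan(-np.polyfit(L[m,0],P[m,2],1)[0]);print("lid",a)
if .62<a<.9 and .01<o['opening']<.016: print(close_job())
```

```text
9.5 [ 0.64009584 -0.0740721   0.32714527] [-10.23609228   6.2021096    6.13957029] 0.013145170079971973
lid 0.7267737857920611
the job is handed in; nothing more can be done
None
```

I tugged the lid up by its handle with the lever untouched, and it was not caught. It rose past 0.066 rad with only 6–8 N on the tool, so I did not flip the lever. I then lifted it along its arc and handed the job in at 9.5 s, still gripping the handle.

- **Lid angle:** the last scene-camera depth fit gave 0.727 rad (42°). It was the same to 0.002 rad about a second earlier, and the arm's own position gave 0.747 rad. The top view gave 0.68 rad, but the arm covered most of it. All three are inside the 0.55–1.05 rad window.
- **Grip:** the fingers read 13.1 mm on the 14 mm bar, and the tool force held steady at about 13 N. Most of that is a sideways preload, because the tool sits a millimetre or two too close to the hinge. I did not relieve it.
- **Bystanders:** comparing images, the tin had moved less than 1 px. The mallet, offcut and red ball showed no visible movement, but I checked those three only by eye.

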